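# Back off the left-hand clamp knob and swing the strip into line

## Robot

A 6-joint arm with a two-finger parallel gripper is mounted at the origin on a cart in front of the work surface, level with it; the furniture and walls round the work are solid. World frame = base frame: x ahead of the robot, y to its left, z up, the work surface at z = 0. Lengths are in m, angles in rad, forces in N, time in s.
With the tool pointing down it reaches from about 0.325 to 0.9 m from the base axis. Payload 6.1 kg.
Tool frame: the origin (TCP) lies at the very end of the fingers, on their centre line; the grasp point (between the pads) lies 19 mm behind it (grip_point_offset is the distance from the TCP to the grasp point, in m); z points along the fingers, y is the line along which they close (so a half turn about z gives the same grasp; the last joint's range is limited). The gripper opens to 87 mm and grips with 3 to 60 N. Pads are 19 mm wide; open, the fingers measure 117 mm over their backs; the gripper's body (75 mm by 190 mm) begins 51 mm behind the grasp point.
Start: joints at [-1.249, 0.22, 1.526, -0, 1.395, -0.126], TCP at [0.271, -0.563, 0.223] pointing down, gripper open.
Joint ranges: [-2.98, 2.98], [-0.91, 2.08], [0.09, 2.57], [-1.24, 4.39], [0.2, 2.65], [-2.68, 2.68]. Speed limits (rad/s): [2.57, 2.57, 3.01, 3.14, 3.14, 3.14].

## Interface

Orientations are given as a rotation vector (axis times angle).
In Python, from station import read_state, capture, close_job, grip_point_offset gives the robot as it stands.
- The arm moves only by the tool jog_arm, never from a script. Its argument "moves" is a list of rows, each a list of 5 numbers: the closure, from 0 (fully open) to 1 (shut), then the shift along the world's x, y, z in m, then the turn about the world's z in rad. A call has 1 to 5 rows; each row is the pose to reach, as a shift and turn from the pose commanded when the call began; what a row does not reach only later rows make up. A row lasts 1/10 s, in which the tool goes at most 50 mm and 8.59 degrees, less where a joint would pass 70% of its speed; a pose out of reach is approached as far as the arm can. A call with a gripper value outside its range is refused whole. The fingers move at their own pace and stop on an object; the grip force is fixed at half the most. Time passes only in rows, so rows that repeat a pose let the fingers close. It gives the time, the measured TCP pose, the force, the opening and the grip force at its end, in the units of the state.
- read_state(): the state, without advancing time (a new reading comes with each control period).
- capture(name): name is "scene" or "top" or "wrist"; returns a dict with "pixels" (420x560x3 uint8, blue, green, red), "mtx" (3x3 intrinsics, pixels), "rvec" (rotation vector, rad) and "tvec" (3), from world to camera coordinates, as OpenCV has them. Camera axes: x right, y down, z forward; pixel columns grow to the right and rows downward; lengths in m; the calibration is good to about 2 mm. A picture is of the moment at which its call begins. There is no depth.
- close_job(): hands the job in; it is judged then, once.
The state is a dict: "clock": time; "qpos": joint angles; "qvel": joint speeds; "joint_torque": joint torques, N m; "tool_pos": TCP position; "tcp_rot": TCP orientation; "contact_force": force on the tool from outside, world axes, zero at the start; "moment": the same for the moment, N m; "width": opening from 0.0 (shut) to 1.0 (fully open); "gripper_force": force on a finger pad.
Only numpy, scipy, OpenCV 4.12 (cv2) and the standard library are available. Lean on these libraries where they do the work, as an engineer would, in place of code of your own. Each camera call takes 0.05 s, during which the arm holds its last target. There are 200 camera calls.

## Task

The aluminium strip is clamped askew in the fixture. Its red three-armed knob has a left-hand thread: turn it clockwise (seen from above) as far as it will go so that the pad lifts off the strip, and only then swing the strip about its end at the post until its long edge lies flush along the whole steel rail. Do not force the strip while it is clamped, and leave the two bottles and the green box standing where they are.

Things in the scene. Friction and masses are not known exactly. Their poses are not given: they have to be found in the camera images.
- jig: Clamping fixture, screwed down. Origin on the bench; own z up, own x away from the robot to the fixture's back, own y to its left. Grey base plate, its top 8 mm above the bench, x -100 to +70, y -130 to +130 mm. Behind the knob stands a blue upright plate, front face at x = +50, y 0 to +125 mm, top 86 mm above the bench: a finger has little room behind the knob.
- rail (a point): Middle of the upper front edge of the bright steel rail that runs along the fixture's y over the whole base: front face at x = +20 mm of the fixture, 30 mm thick, top 32 mm above the bench. Axes as the fixture's.
- bracket (a point): Front end, at the top, of the blue bracket that carries the knob over the strip: 34 mm wide (fixture y 33 to 67), x -21 to +53, from 38 to 50 mm above the bench. Axes as the fixture's.
- knob_hub (a point): Knob's centre on its vertical axis, at its arms' height, 76 mm above the bench (fixture x -8, y +50). Black hub 36 mm across, 56 to 90 mm above the bench; three level red round arms 12 mm thick reach 54 mm from the axis, 120 degrees apart, one along this point's +x, which turns with the knob. Stiff: 0.2 N m; stays where left. Turns 3.5 to 4.4 rad clockwise from its start to a firm stop.
- pad_face (a point): Underside of the brass pressure pad (20 mm across, 6 mm thick) on the knob's axis; it does not turn. Clockwise turning of the knob, seen from above, raises it 1.2 mm per rad (left-hand thread). It presses on the strip, about 20 mm above the bench, for the first 0.3 to 1.3 rad; at the knob's stop it is 23.8 mm above the bench.
- strip_pivot (a point): Loose aluminium strip 240 x 40 x 12 mm, 0.28 kg, flat on the base plate (8 to 20 mm above the bench). This point: middle of its end at the post, half-way up. Own z up; it runs from here 240 mm along its own -y. It starts turned 10 to 16 degrees, the other end out towards the robot. Flush on the rail, both end points are at x = 0 in the fixture's frame and its axes parallel to the fixture's.
- strip_free (a point): Middle of the strip's other, free end, half-way up its thickness (14 mm above the bench).
- post (a point): Top of the fixed steel post, 16 mm across, 38 mm above the bench, at x = -34, y = +105 mm of the fixture, in front of the strip's pivot end. Between post and rail are 46 mm, so the 40 mm strip has 6 mm of play there.
- oil_bottle: Small cream bottle with a dark cap, 36 mm across, 84 mm tall, standing to the left of the fixture. Origin under its centre. To be left alone.
- thread_lock: Small red bottle, 23 mm across, 69 mm tall, standing to the left of the fixture. Origin under its centre. To be left alone.
- green_box: Green cell holder box 49 x 60 x 58 mm, behind the fixture's right half. Origin under its centre. To be left alone.

How it is judged:
On the way, in this order (a step that is already met when the one before it is completed fails the run):
1. the knob is backed off clockwise to its stop: the pad's face stands over 23.3 mm above the bench, 3.3 mm clear of the strip (z of pad_face in the frame of jig above 0.0233 m), for 0.2 s.
2. the strip is swung flush along the rail: both end points within 3.5 mm (x of each of strip_free, strip_pivot in the frame of jig above -0.0035 m), for 0.2 s.
At the end, for the whole second after the job is handed in: The pad stands over 23.3 mm above the bench (knob at its stop within 0.4 rad); the strip lies flat on the base with both ends within 3.5 mm of touching the rail, its pivot end still between post and rail (end point within 55 mm of the post) (all of step 2 and z of pad_face in the frame of jig above 0.0233 m and x of each of strip_free, strip_pivot in the frame of jig below 0.004 m and z of each of strip_free, strip_pivot in the frame of jig below 0.018 m and horizontal distance between strip_pivot and post below 0.055 m).
It fails at once if the strip's free end is forced more than 12 mm from its start while the pad still presses on it (z of pad_face in the frame of jig below 0.0202 m and distance of strip_free from where it was at the start of the episode above 0.012 m).
It fails at once if a bottle or the green box is pushed more than 25 mm or tipped (distance of any of oil_bottle, thread_lock, green_box from where it was at the start of the episode above 0.025 m or angle between any of oil_bottle, thread_lock, green_box's own z axis and vertical above 0.5 rad).
It also fails if it takes over 64 s, if anything falls off the work surface, if the arm or the gripper's body presses on something with over 40 N, if the wrist force passes 120 N, or if a joint passes its speed limit or range.

## Working session

There is one attempt and no reset: what is moved stays moved. The work goes in short steps, Python scripts to look and compute and a tool call to move; the robot and the scene stay as the last step left them, time stands still between calls to the robot, and variables do not carry over. Pictures are saved under pics/ and viewed, at most 10 in all, crops included, and the job is handed in when it is done.

Besides the shell and the picture viewer there is one more tool, called by a JSON object that holds its "fn" and its "kwargs", one argument or row to a line. jog_arm: Moves the arm, as the interface text tells. Its arguments: {"type":"object","properties":{"moves":{"type":"array"}},"required":["moves"]}

```bash
mkdir -p pics; python3 - <<'E'
from station import *
import cv2
for n in("scene","top"):
    c=capture(n); cv2.imwrite(f"pics/{n}0.png",c["pixels"]); print(n,c["mtx"].tolist(),c["rvec"],c["tvec"])
s=read_state();print(s, grip_point_offset)
E
```

```text
scene [[535.1207887374641, 0.0, 280.01055089672013], [0.0, 535.1207887374641, 203.77895250330042], [0.0, 0.0, 1.0]] [ 1.18303902 -2.16080188  1.08129025] [0.59085401 0.26168288 0.68171209]
top [[419.4106035890991, 0.0, 281.8131753419726], [0.0, 419.4106035890991, 210.71396175761294], [0.0, 0.0, 1.0]] [ 2.10286479 -2.12722776  0.20496043] [0.3292434  0.57439088 0.82626637]
{'clock': 0.1, 'qpos': array([-1.24907270e+00,  2.21148815e-01,  1.52750402e+00, -2.12655433e-05,
        1.39473714e+00, -1.26095557e-01]), 'qvel': array([ 0.00016512, -0.00061007, -0.00252511, -0.00017446, -0.00024852,
       -0.00032033]), 'joint_torque': array([ 6.92060512e-04, -4.95945418e+01, -3.88518834e+01,  7.02287536e-02,
        5.15420863e-02, -5.92630226e-05]), 'tool_pos': array([ 0.27043447, -0.56282383,  0.22154184]), 'tcp_rot': array([-3.06142506e+00, -6.97178620e-01,  3.08261164e-04]), 'contact_force': array([0.11471731, 1.33964788, 0.32130997]), 'moment': array([0.0533574 , 0.06142674, 0.00265506]), 'gripper_force': 0.0, 'width': 0.9990909080319994} 0.0187
```

View pics/scene0.png

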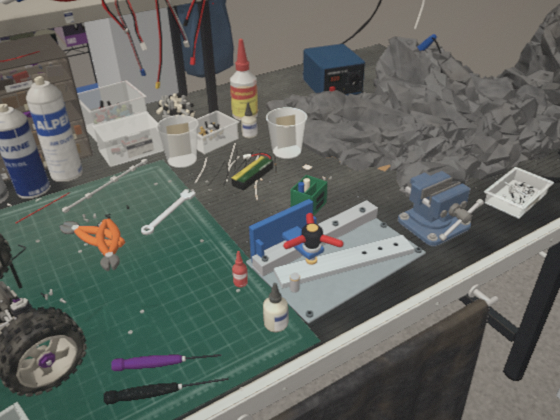

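View pics/top0.png

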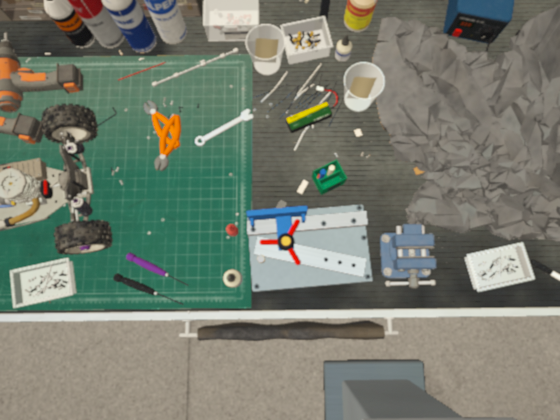

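The scene picture shows the fixture with the knob at about (312,235). The top view shows the knob hub at (286,241), the post at (261,259), the rail from (250,228) to (367,220), and the bottles at (232,230) and (232,278). I'll zoom in on the top view.

```bash
cat > h.py <<'E'
import numpy as np, cv2
from station import *
def ray(c,uv,z):
    R,_=cv2.Rodrigues(c["rvec"]); C=-R.T@np.ravel(c["tvec"])
    p=cv2.undistortPoints(np.array([[uv]],float),c["mtx"],None).ravel()
    d=R.T@np.array([p[0],p[1],1]); return C+d*(z-C[2])/d[2]
def proj(c,P): return cv2.projectPoints(np.array(P,float).reshape(-1,3),c["rvec"],c["tvec"],c["mtx"],None)[0].reshape(-1,2)
E
python3 - <<'E'
from h import *
c=capture("top"); np.savez("top0.npz",**c)
im=c["pixels"][190:310,220:385]; cv2.imwrite("pics/top1.png",cv2.resize(im,None,fx=4.8,fy=4.8,interpolation=cv2.INTER_CUBIC))
for n,uv,z in(("hub",(286,241),.09),("oil",(232,278),.08),("thr",(232,230),.06),("post",(261,259),.038)):print(n,ray(c,uv,z))
E
```

```text
hub [0.50980399 0.31477915 0.09      ]
oil [0.43821678 0.42325977 0.08      ]
thr [0.53798446 0.42695267 0.06      ]
post [0.47883541 0.36771273 0.038     ]
```

View pics/top1.png

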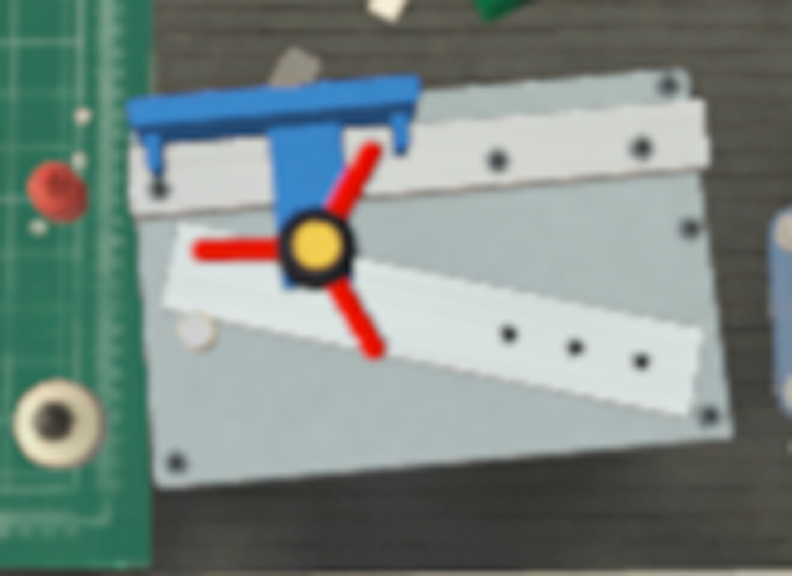

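Crop pixels from this picture:
- Hub centre: (316,246). Arm tips: (195,250), (373,150) and (375,350).
- Rail's front top edge: (137,215) to (710,167).
- Base corners: (157,488), (733,437) and (688,70).
- Post: (197,330).
- Strip corners: (180,225), (163,305), (702,328) and (690,415).

Next I'll fit the jig pose.

```bash
python3 - <<'E'
from h import *
from scipy.optimize import least_squares
c=dict(np.load("top0.npz"))
px=lambda p:((np.array(p,float)+.5)/4.8-.5+[220,190])
L=[((-.1,.13,.008),(157,488)),((-.1,-.13,.008),(733,437)),((.07,-.13,.008),(688,70)),((.02,.13,.032),(137,215)),((.02,-.13,.032),(710,167)),((-.034,.105,.038),(197,330)),((-.008,.05,.09),(316,246))]
J=np.array([l[0] for l in L]);U=np.array([px(l[1]) for l in L])
def W(q,P):
    P=np.atleast_2d(P);a=q[2];return np.c_[q[0]+P[:,0]*np.cos(a)-P[:,1]*np.sin(a),q[1]+P[:,0]*np.sin(a)+P[:,1]*np.cos(a),P[:,2]]
f=lambda q:(proj(c,W(q,J))-U).ravel()
r=least_squares(f,[.5,.26,.1],loss="soft_l1");q=r.x;print("jig",q,"\n",f(q).reshape(-1,2).round(2).tolist());np.save("jig.npy",q)
print("hub",W(q,(-.008,.05,.076)),"hub from px",ray(c,px((316,246)),.09))
h=W(q,(-.008,.05,.076))[0]
for t in((195,250),(373,150),(375,350)):
    d=ray(c,px(t),.076)-h;print("arm",np.hypot(*d[:2]),np.degrees(np.arctan2(d[1],d[0])))
P=[ray(c,px(t),.02) for t in((180,225),(163,305),(702,328),(690,415))]
a=q[2];inv=lambda p:((p[0]-q[0])*np.cos(a)+(p[1]-q[1])*np.sin(a),-(p[0]-q[0])*np.sin(a)+(p[1]-q[1])*np.cos(a))
print("strip corners in jig",np.round([inv(p) for p in P],4).tolist())
s=read_state();R=cv2.Rodrigues(s["tcp_rot"])[0];print("tool y dir deg",np.degrees(np.arctan2(R[1,1],R[0,1])),"tcp",s["tool_pos"])
E
```

```text
jig [0.52181734 0.26603916 0.0731569 ] 
 [[-0.13, -0.06], [0.18, 0.24], [-0.07, -0.11], [-0.72, 0.05], [0.22, -0.09], [0.09, -0.02], [0.29, -0.04]]
hub [[0.51018415 0.31532069 0.076     ]] hub from px [0.51011062 0.31590128 0.09      ]
arm 0.05185068409792819 89.33943083511787
arm 0.049199311584730766 -29.720996787896276
arm 0.04862278571193486 -150.8539165090694
strip corners in jig [[0.0156, 0.1102], [-0.0199, 0.1205], [-0.0506, -0.1194], [-0.0885, -0.1094]]
tool y dir deg -64.34020907938182 tcp [ 0.27048099 -0.56290453  0.22166878]
```

{"fn": "jog_arm", "kwargs": {
  "moves": [
    [0.4,0.01,0.03,0,0.14],
    [0.4,0.02,0.06,0,0.28],
    [0.4,0.03,0.09,0,0.42],
    [0.4,0.035,0.12,0,0.55],
    [0.4,0.04,0.146,0,0.68]
  ]
}}

```text
clock: 0.65
tool_pos: [0.3107, -0.4157, 0.2221]
tcp_rot: [-2.65, -1.686, -0.0]
contact_force: [-0.2, -0.1, -0.0]
width: 0.646
gripper_force: 0.0
```

{"fn": "jog_arm", "kwargs": {
  "moves": [
    [0.4,0.01,0.03,0,0.14],
    [0.4,0.02,0.06,0,0.28],
    [0.4,0.03,0.09,0,0.42],
    [0.4,0.035,0.12,0,0.55],
    [0.4,0.04,0.146,0,0.68]
  ]
}}

```text
clock: 1.15
tool_pos: [0.3506, -0.2697, 0.2222]
tcp_rot: [-1.936, -2.474, -0.0]
contact_force: [0.0, -0.2, 0.4]
width: 0.602
gripper_force: 0.0
```

{"fn": "jog_arm", "kwargs": {
  "moves": [
    [0.4,0.01,0.03,0,0.14],
    [0.4,0.02,0.06,0,0.28],
    [0.4,0.03,0.09,0,0.42],
    [0.4,0.035,0.12,0,0.55],
    [0.4,0.04,0.146,0,0.68]
  ]
}}

```text
clock: 1.65
tool_pos: [0.3905, -0.1238, 0.2224]
tcp_rot: [-1.0, -2.978, -0.0]
contact_force: [-0.3, 0.0, 0.4]
width: 0.599
gripper_force: 0.0
```

{"fn": "jog_arm", "kwargs": {
  "moves": [
    [0.4,0.01,0.03,0,0.14],
    [0.4,0.02,0.06,0,0.28],
    [0.4,0.03,0.09,0,0.42],
    [0.4,0.035,0.12,0,0.55],
    [0.4,0.04,0.146,0,0.68]
  ]
}}

```text
clock: 2.15
tool_pos: [0.4305, 0.0222, 0.2224]
tcp_rot: [0.05, -3.141, -0.0]
contact_force: [1.0, -1.2, 1.0]
width: 0.598
gripper_force: 0.0
```

{"fn": "jog_arm", "kwargs": {
  "moves": [
    [0.4,0.01,0.03,0,0.14],
    [0.4,0.02,0.06,0,0.28],
    [0.4,0.03,0.09,0,0.42],
    [0.4,0.035,0.12,0,0.55],
    [0.4,0.04,0.146,0,0.68]
  ]
}}

```text
clock: 2.65
tool_pos: [0.4705, 0.1682, 0.2222]
tcp_rot: [1.095, -2.944, -0.0]
contact_force: [-0.6, -0.3, 0.2]
width: 0.601
gripper_force: 0.0
```

{"fn": "jog_arm", "kwargs": {
  "moves": [
    [0.4,0.01,0.03,0,0.14],
    [0.4,0.02,0.06,0,0.28],
    [0.4,0.03,0.09,0,0.42],
    [0.4,0.035,0.12,0,0.55],
    [0.4,0.04,0.148,0,0.68]
  ]
}}

```text
clock: 3.15
tool_pos: [0.5105, 0.3159, 0.2221]
tcp_rot: [2.014, -2.411, -0.0]
contact_force: [0.8, -1.2, 0.2]
width: 0.599
gripper_force: 0.0
```

{"fn": "jog_arm", "kwargs": {
  "moves": [
    [0.4,0,-0.0005,-0.04,0],
    [0.4,0,-0.0005,-0.08,0],
    [0.4,0,-0.0005,-0.117,0],
    [0.4,0,-0.0005,-0.125,0],
    [0.4,0,-0.0005,-0.133,0]
  ]
}}

```text
clock: 3.65
tool_pos: [0.5102, 0.314, 0.0889]
tcp_rot: [2.006, -2.416, -0.001]
contact_force: [-0.1, 0.4, 0.8]
width: 0.6
gripper_force: 0.0
```

```bash
python3 - <<'E'
from h import *
c=capture("scene"); cv2.imwrite("pics/s1.png",cv2.resize(c["pixels"][130:330,220:440],None,fx=3,fy=3,interpolation=cv2.INTER_CUBIC))
s=read_state();print(s["tool_pos"],s["qpos"],s["contact_force"])
E
```

```text
[0.51054694 0.31398441 0.08879217] [ 4.19869768e-01  2.89257385e-01  1.70775410e+00 -2.49084839e-05
  1.14530367e+00 -2.53698440e+00] [-0.57433363 -0.50201868 -0.55190237]
```

View pics/s1.png

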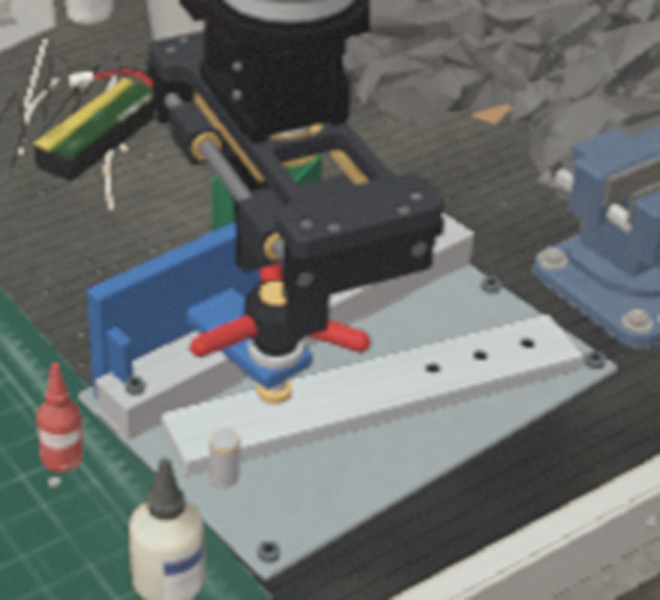

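The gripper straddles the hub near (275,320) in the crop, just above the arms. The fingers go a few mm lower and then close.

{"fn": "jog_arm", "kwargs": {
  "moves": [
    [0.4,0,0.001,-0.002,0],
    [0.4,0,0.001,-0.004,0],
    [0.4,0,0.001,-0.005,0]
  ]
}}

```text
clock: 4.0
tool_pos: [0.5116, 0.3156, 0.0861]
tcp_rot: [-2.006, 2.415, -0.001]
contact_force: [0.1, -0.6, -0.9]
width: 0.601
gripper_force: 0.0
```

{"fn": "jog_arm", "kwargs": {
  "moves": [
    [1,0,0,0,0],
    [1,0,0,0,0],
    [1,0,0,0,0],
    [1,0,0,0,0]
  ]
}}

```text
clock: 4.4
tool_pos: [0.5121, 0.315, 0.0852]
tcp_rot: [-2.006, 2.415, -0.003]
contact_force: [4.5, -1.4, -0.1]
width: 0.346
gripper_force: 23.7
```

{"fn": "jog_arm", "kwargs": {
  "moves": [
    [1,0,0,0,0],
    [1,0,0,0,-0.1],
    [1,0,0,0,-0.2],
    [1,0,0,0,-0.3],
    [1,0,0,0,-0.4]
  ]
}}

```text
clock: 4.9
tool_pos: [0.5122, 0.315, 0.0852]
tcp_rot: [-1.48, 2.768, -0.002]
contact_force: [5.3, -0.8, -0.9]
width: 0.344
gripper_force: 23.9
```

```bash
python3 - <<'E'
from h import *
c=capture("scene"); cv2.imwrite("pics/s2.png",cv2.resize(c["pixels"][190:290,250:390],None,fx=5,fy=5,interpolation=cv2.INTER_CUBIC))
s=read_state();print(s["tool_pos"],s["moment"],s["width"],s["contact_force"])
E
```

```text
[0.5121755  0.31496948 0.08521767] [-0.08589722 -1.08157121  0.02398419] 0.3428280180068097 [ 5.13785483 -1.09564668 -0.57207567]
```

View pics/s2.png

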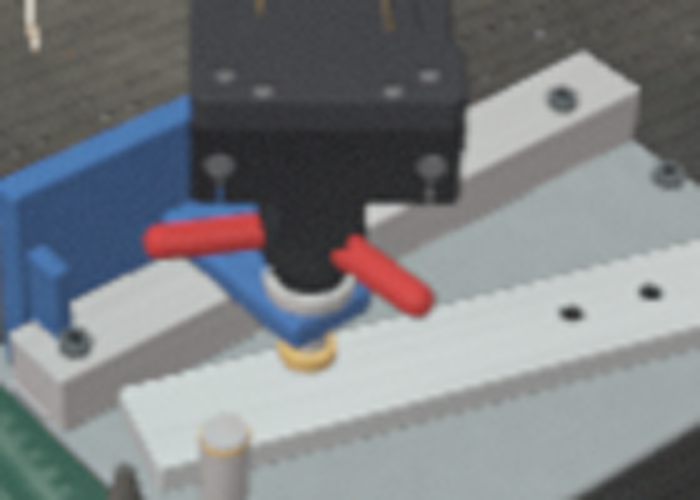

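The knob follows: the left arm has moved back to (150,240) and the right arm has come forward to (420,300). I'll keep turning.

{"fn": "jog_arm", "kwargs": {
  "moves": [
    [1,0,0,0,-0.14],
    [1,0,0,0,-0.28],
    [1,0,0,0,-0.42],
    [1,0,0,0,-0.56],
    [1,0,0,0,-0.7]
  ]
}}

```text
clock: 5.45
tool_pos: [0.5123, 0.3148, 0.0854]
tcp_rot: [-0.439, 3.107, -0.001]
contact_force: [5.7, -2.3, 0.2]
width: 0.341
gripper_force: 24.2
```

{"fn": "jog_arm", "kwargs": {
  "moves": [
    [1,0,0,0,-0.14],
    [1,0,0,0,-0.28],
    [1,0,0,0,-0.42],
    [1,0,0,0,-0.56],
    [1,0,0,0,-0.7]
  ]
}}

```text
clock: 5.95
tool_pos: [0.5123, 0.3147, 0.0854]
tcp_rot: [0.653, 3.07, 0.0]
contact_force: [5.9, -3.1, 1.1]
width: 0.34
gripper_force: 24.3
```

{"fn": "jog_arm", "kwargs": {
  "moves": [
    [1,0,0,0,-0.14],
    [1,0,0,0,-0.28],
    [1,0,0,0,-0.42],
    [1,0,0,0,-0.56],
    [1,0,0,0,-0.7]
  ]
}}

```text
clock: 6.45
tool_pos: [0.5122, 0.3145, 0.0854]
tcp_rot: [1.666, 2.66, 0.002]
contact_force: [5.2, -3.0, 0.7]
width: 0.341
gripper_force: 24.4
```

{"fn": "jog_arm", "kwargs": {
  "moves": [
    [1,0,0,0,-0.14],
    [1,0,0,0,-0.28],
    [1,0,0,0,-0.42],
    [1,0,0,0,-0.56],
    [1,0,0,0,-0.7]
  ]
}}

```text
clock: 6.95
tool_pos: [0.512, 0.3145, 0.0854]
tcp_rot: [2.478, 1.928, 0.003]
contact_force: [4.1, -2.9, 2.3]
width: 0.343
gripper_force: 24.6
```

```bash
python3 - <<'E'
from h import *
c=capture("scene"); cv2.imwrite("pics/s3.png",cv2.resize(c["pixels"][190:290,250:390],None,fx=5,fy=5,interpolation=cv2.INTER_CUBIC))
s=read_state();print(s["tool_pos"],s["moment"],s["width"],s["contact_force"],s["qpos"])
E
```

```text
[0.51203066 0.31451293 0.08539037] [-0.59668627 -0.83728587  0.17077279] 0.33772703940147103 [ 5.06431411 -3.96550127  1.15216637] [ 0.42064895  0.29494565  1.70779553 -0.00191138  1.13675048  0.6776886 ]
```

View pics/s3.png

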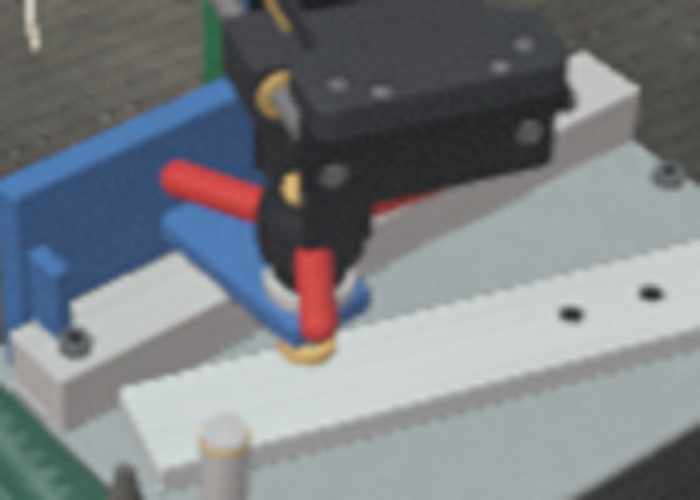

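The red arm nearest the camera is now at (317,300) in the crop, which fits about 3.2 rad turned. The pad is up near (307,350). I'll continue to the stop.

{"fn": "jog_arm", "kwargs": {
  "moves": [
    [1,0,0,0,-0.1],
    [1,0,0,0,-0.2],
    [1,0,0,0,-0.3],
    [1,0,0,0,-0.4]
  ]
}}

```text
clock: 7.4
tool_pos: [0.5119, 0.3145, 0.0854]
tcp_rot: [2.811, 1.399, 0.003]
contact_force: [4.5, -2.9, 2.7]
width: 0.34
gripper_force: 24.6
```

```bash
python3 -c "
from h import *;s=read_state();print(s['moment'],s['contact_force'],s['qpos'][5],s['width'])"
```

```text
[-0.60394187 -0.66524455  0.22336229] [ 4.53662061 -2.85356536  2.71128078] 1.068342345851487 0.34015386203286263
```

{"fn": "jog_arm", "kwargs": {
  "moves": [
    [1,0,0,0,-0.1],
    [1,0,0,0,-0.2],
    [1,0,0,0,-0.3],
    [1,0,0,0,-0.4]
  ]
}}

```text
clock: 7.8
tool_pos: [0.5122, 0.3148, 0.0867]
tcp_rot: [3.033, 0.814, 0.005]
contact_force: [0.6, -4.1, 12.8]
width: 0.313
gripper_force: 27.8
```

```bash
python3 -c "
from h import *;s=read_state();print(s['moment'],s['contact_force'],s['qpos'][5],s['width'])"
```

```text
[-0.76934121 -0.15663155  0.50013151] [ 0.6381345  -4.12317891 12.84202348] 1.4679390027832386 0.3132270014829073
```

{"fn": "jog_arm", "kwargs": {
  "moves": [
    [1,0,0,0,-0.1],
    [1,0,0,0,-0.2],
    [1,0,0,0,-0.3],
    [1,0,0,0,-0.4]
  ]
}}

```text
clock: 8.2
tool_pos: [0.5144, 0.3162, 0.0902]
tcp_rot: [-3.133, -0.194, -0.013]
contact_force: [-1.0, -3.2, 22.3]
width: 0.031
gripper_force: 10.8
```

```bash
python3 -c "
from h import *;s=read_state();print(s['moment'],s['contact_force'],s['qpos'][5],s['width'])
c=capture('scene'); cv2.imwrite('pics/s4.png',cv2.resize(c['pixels'][190:290,250:390],None,fx=5,fy=5,interpolation=cv2.INTER_CUBIC))"
```

```text
[-0.62072553  0.10330468  0.03887891] [-0.96014063 -3.20401692 22.27181999] 1.8686205456488463 0.030902376678373682
```

View pics/s4.png

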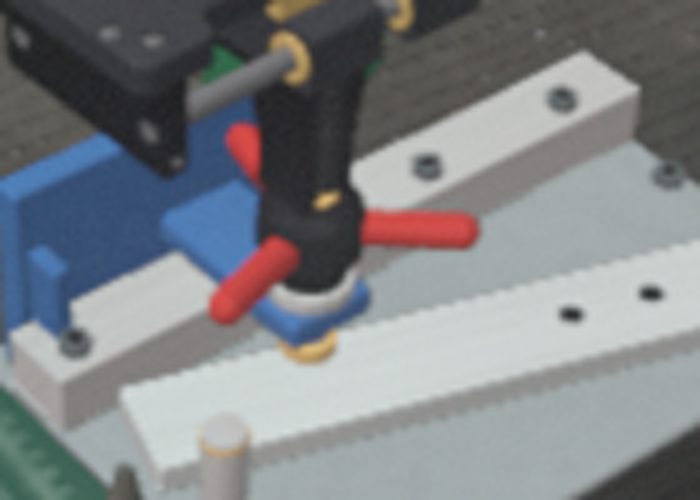

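The gripper slipped off the domed hub after the moment had risen to 0.5 N m, so the stop was probably reached. Arm tips are at (225,310), (470,230) and (240,140) in the crop. I'll lift and measure the knob's angle.

{"fn": "jog_arm", "kwargs": {
  "moves": [
    [1,0,0,0.02,0],
    [1,0,0,0.04,0],
    [1,-0.03,-0.02,0.07,0],
    [1,-0.06,-0.06,0.09,0],
    [1,-0.08,-0.1,0.09,0]
  ]
}}

```text
clock: 8.75
tool_pos: [0.4304, 0.2156, 0.1771]
tcp_rot: [-3.133, -0.204, -0.005]
contact_force: [0.5, -0.9, 1.0]
width: 0.004
gripper_force: 0.0
```

```bash
python3 - <<'E'
from h import *
h=np.array([.51018,.31532,.076])
c=capture("scene")
px=lambda p:((np.array(p,float)+.5)/5-.5+[250,190])
for t in((225,310),(470,230),(240,140)):
    d=ray(c,px(t),.076)-h;print(np.hypot(*d[:2]),np.degrees(np.arctan2(d[1],d[0])))
# red mask fit of knob yaw
def red(c):
    b=c["pixels"].astype(int); return ((b[...,2]>120)&(b[...,2]>2.2*b[...,1])&(b[...,2]>2.2*b[...,0])).astype(float)
def fit(c,R=None):
    m=red(c); dt=m; best=[]
    for a in np.arange(0,120,1.):
        P=[h+[r*np.cos(t),r*np.sin(t),0] for t in np.radians(a+np.array([0,120,240])) for r in np.linspace(.024,.052,15)]
        q=proj(c,P).astype(np.float32)
        best.append((cv2.remap(cv2.GaussianBlur(m,(0,0),1.),q[:,0],q[:,1],1).mean(),a))
    return sorted(best)[::-1][:4]
print("start",fit(dict(np.load("top0.npz"))))
print("scene",fit(c)); t=capture("top"); print("top",fit(t)); cv2.imwrite("pics/t2.png",t["pixels"])
s=read_state();print(s["tool_pos"],s["qpos"])
E
```

```text
0.04818720699962666 111.13293074502441
0.05005516517971343 -124.03974617033599
0.05132340232183635 -6.887005143371312
start [(np.float64(0.8633845517140586), np.float64(90.0)), (np.float64(0.8538059227944571), np.float64(89.0)), (np.float64(0.8415080818380203), np.float64(91.0)), (np.float64(0.8258848511133599), np.float64(88.0))]
scene [(np.float64(0.8945017894451981), np.float64(112.0)), (np.float64(0.8892616065116108), np.float64(111.0)), (np.float64(0.8882733096437856), np.float64(113.0)), (np.float64(0.8718067233924065), np.float64(110.0))]
top [(np.float64(0.8885311359582168), np.float64(112.0)), (np.float64(0.8835278987890883), np.float64(113.0)), (np.float64(0.8705947351254472), np.float64(111.0)), (np.float64(0.8574405490831989), np.float64(114.0))]
[0.42694299 0.21197653 0.17385115] [ 2.95724165e-01 -9.58866285e-02  1.95172673e+00 -7.60105818e-04
  1.28946402e+00  1.74055729e+00]
```

The knob has turned 3.8 rad (arms now at 112°, -8° and -128°). I'll confirm the stop by nudging an arm with the shut fingers.

{"fn": "jog_arm", "kwargs": {
  "moves": [
    [1,0.04,0.025,-0.02,0],
    [1,0.079,0.049,-0.04,0],
    [1,0.079,0.049,-0.08,0],
    [1,0.079,0.049,-0.106,0],
    [1,0.079,0.049,-0.106,0]
  ]
}}

```text
clock: 9.35
tool_pos: [0.5056, 0.2633, 0.0633]
tcp_rot: [3.133, 0.201, -0.016]
contact_force: [-1.2, -0.4, -0.1]
width: 0.004
gripper_force: 0.0
```

{"fn": "jog_arm", "kwargs": {
  "moves": [
    [1,-0.0016,0.0012,0,0],
    [1,-0.0032,0.0025,0,0],
    [1,-0.0047,0.0037,0,0]
  ]
}}

```text
clock: 9.65
tool_pos: [0.5062, 0.2686, 0.0709]
tcp_rot: [-3.134, -0.201, -0.006]
contact_force: [-0.2, -0.2, 1.0]
width: 0.007
gripper_force: 0.0
```

{"fn": "jog_arm", "kwargs": {
  "moves": [
    [1,-0.0012,0.0009,0,0],
    [1,-0.0024,0.0018,0,0]
  ]
}}

```text
clock: 9.85
tool_pos: [0.5029, 0.27, 0.0697]
tcp_rot: [-3.135, -0.201, -0.003]
contact_force: [0.4, 0.1, 0.5]
width: 0.003
gripper_force: 0.1
```

{"fn": "jog_arm", "kwargs": {
  "moves": [
    [1,-0.0012,0.0009,0,0],
    [1,-0.0016,0.0012,0,0]
  ]
}}

```text
clock: 10.05
tool_pos: [0.5021, 0.2707, 0.0695]
tcp_rot: [3.135, 0.201, 0.004]
contact_force: [3.9, -2.5, 2.4]
width: 0.006
gripper_force: 2.2
```

Contact at about 5 N. I'll push gently in small steps.

{"fn": "jog_arm", "kwargs": {
  "moves": [
    [1,-0.0008,0.0006,0,0],
    [1,-0.0008,0.0006,0,0]
  ]
}}

```text
clock: 10.25
tool_pos: [0.5018, 0.2709, 0.0693]
tcp_rot: [3.134, 0.2, 0.005]
contact_force: [5.5, -3.6, 2.3]
width: 0.008
gripper_force: 3.2
```

{"fn": "jog_arm", "kwargs": {
  "moves": [
    [1,-0.0008,0.0006,0,0],
    [1,-0.0008,0.0006,0,0]
  ]
}}

```text
clock: 10.45
tool_pos: [0.5016, 0.2711, 0.0694]
tcp_rot: [3.134, 0.2, 0.007]
contact_force: [7.8, -5.7, 0.4]
width: 0.005
gripper_force: 4.4
```

{"fn": "jog_arm", "kwargs": {
  "moves": [
    [1,-0.0008,0.0006,0,0],
    [1,-0.0008,0.0006,0,0]
  ]
}}

```text
clock: 10.65
tool_pos: [0.5014, 0.2713, 0.0695]
tcp_rot: [3.133, 0.2, 0.008]
contact_force: [9.5, -7.3, 0.8]
width: 0.008
gripper_force: 5.6
```

12 N (about 0.5 N m) does not move the knob, so it is at its stop. I'll retreat, turn the tool 90° and go round in front of the strip.

{"fn": "jog_arm", "kwargs": {
  "moves": [
    [1,0.006,-0.005,0,0],
    [1,0.006,-0.005,0.04,0],
    [1,0.006,-0.005,0.08,0],
    [1,-0.03,-0.035,0.08,0.14],
    [1,-0.072,-0.07,0.08,0.28]
  ]
}}

```text
clock: 11.15
tool_pos: [0.4305, 0.2059, 0.15]
tcp_rot: [-3.073, -0.646, -0.004]
contact_force: [-0.7, -0.9, 1.1]
width: 0.006
gripper_force: 0.0
```

{"fn": "jog_arm", "kwargs": {
  "moves": [
    [1,0,0,0,0.14],
    [1,0,0,0,0.28],
    [1,0,0,0,0.42],
    [1,0,0,0,0.56],
    [1,0,0,0,0.7]
  ]
}}

```text
clock: 11.65
tool_pos: [0.4292, 0.2057, 0.1481]
tcp_rot: [-2.666, -1.659, 0.002]
contact_force: [0.6, 0.2, 0.5]
width: 0.003
gripper_force: 0.0
```

{"fn": "jog_arm", "kwargs": {
  "moves": [
    [1,0,0,0,0.14],
    [1,0,0,0,0.28],
    [1,0,0,0,0.42],
    [1,0,0,0,0.535],
    [1,0,0,0,0.535]
  ]
}}

```text
clock: 12.15
tool_pos: [0.4293, 0.2057, 0.148]
tcp_rot: [-2.138, -2.3, 0.002]
contact_force: [0.6, 0.8, -0.1]
width: 0.008
gripper_force: 0.0
```

```bash
python3 - <<'E'
from h import *
s=read_state();R=cv2.Rodrigues(s["tcp_rot"])[0];print(s["tool_pos"],"shift",np.array([.4261,.2038,.015])-s["tool_pos"],np.degrees(np.arctan2(R[1,1],R[0,1])),s["qpos"])
E
```

```text
[0.4293177  0.2057134  0.14799728] shift [-0.0032177  -0.0019134  -0.13299728] 4.179858599495849 [ 2.80393057e-01 -7.11289640e-02  1.97982038e+00  8.44165288e-04
  1.23473447e+00  2.07162044e-01]
```

{"fn": "jog_arm", "kwargs": {
  "moves": [
    [1,-0.004,-0.002,-0.04,0],
    [1,-0.004,-0.002,-0.08,0],
    [1,-0.004,-0.002,-0.115,0],
    [1,-0.004,-0.002,-0.126,0],
    [1,-0.004,-0.002,-0.132,0]
  ]
}}

```text
clock: 12.65
tool_pos: [0.425, 0.2034, 0.0154]
tcp_rot: [-2.141, -2.297, 0.004]
contact_force: [0.2, -0.8, -0.4]
width: 0.005
gripper_force: 0.0
```

{"fn": "jog_arm", "kwargs": {
  "moves": [
    [1,0.005,0.0004,0,0],
    [1,0.01,0.0007,0,0],
    [1,0.015,0.0011,0,0],
    [1,0.02,0.0015,0,0],
    [1,0.025,0.0018,0,0]
  ]
}}

```text
clock: 13.15
tool_pos: [0.4515, 0.2055, 0.0171]
tcp_rot: [-2.14, -2.3, 0.0]
contact_force: [-2.6, -0.6, 1.3]
width: 0.003
gripper_force: 1.2
```

{"fn": "jog_arm", "kwargs": {
  "moves": [
    [1,0.005,0.0004,0,0],
    [1,0.01,0.0007,0,0],
    [1,0.015,0.0011,0,0],
    [1,0.02,0.0015,0,0],
    [1,0.025,0.0018,0,0]
  ]
}}

```text
clock: 13.65
tool_pos: [0.4765, 0.2072, 0.0165]
tcp_rot: [-2.14, -2.3, 0.0]
contact_force: [-1.8, -0.2, 1.2]
width: 0.004
gripper_force: 1.1
```

```bash
python3 - <<'E'
from h import *
s=read_state();print(s["tool_pos"],s["contact_force"])
c=capture("scene");cv2.imwrite("pics/s5.png",cv2.resize(c["pixels"][190:310,250:430],None,fx=4.4,fy=4.4,interpolation=cv2.INTER_CUBIC))
E
```

```text
[0.47647646 0.20720667 0.01646709] [-1.80407549 -0.21737257  1.23412279]
```

View pics/s5.png

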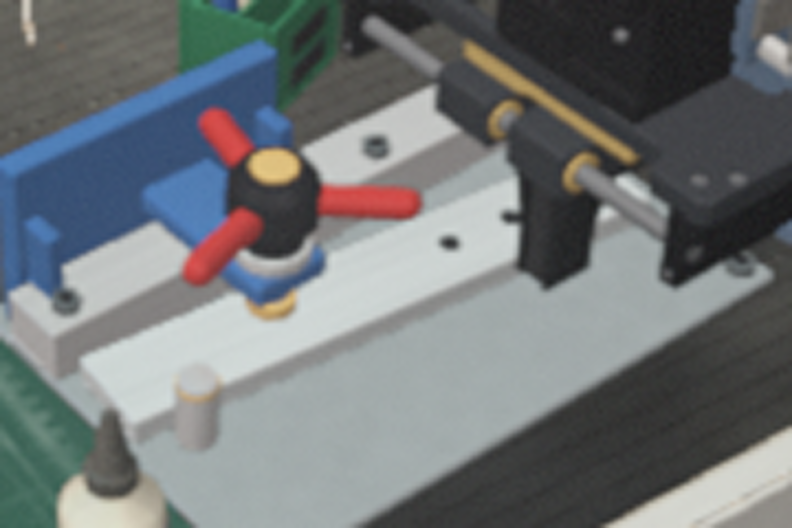

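The strip is swinging with the finger at about (555,270) in the crop, and its pivot end is between post (197,380) and rail. I'll keep pushing until it seats.

{"fn": "jog_arm", "kwargs": {
  "moves": [
    [1,0.004,0.0003,0,0],
    [1,0.007,0.0005,0,0],
    [1,0.01,0.0007,0,0],
    [1,0.012,0.0009,0,0],
    [1,0.014,0.001,0,0]
  ]
}}

```text
clock: 14.2
tool_pos: [0.4902, 0.2083, 0.0165]
tcp_rot: [-2.14, -2.3, 0.0]
contact_force: [-1.6, -1.5, 1.3]
width: 0.007
gripper_force: 1.0
```

{"fn": "jog_arm", "kwargs": {
  "moves": [
    [1,0.001,0,0,0],
    [1,0.002,0,0,0],
    [1,0.002,0,0,0]
  ]
}}

```text
clock: 14.5
tool_pos: [0.4923, 0.2083, 0.0165]
tcp_rot: [2.14, 2.3, 0.0]
contact_force: [-1.6, -0.7, -1.2]
width: 0.006
gripper_force: 0.4
```

{"fn": "jog_arm", "kwargs": {
  "moves": [
    [1,0.001,0,0,0],
    [1,0.002,0,0,0],
    [1,0.002,0,0,0]
  ]
}}

```text
clock: 14.8
tool_pos: [0.4943, 0.2082, 0.0166]
tcp_rot: [2.14, 2.3, 0.0]
contact_force: [-1.1, -0.3, 0.5]
width: 0.006
gripper_force: 0.5
```

{"fn": "jog_arm", "kwargs": {
  "moves": [
    [1,0.001,0,0,0],
    [1,0.002,0,0,0],
    [1,0.002,0,0,0]
  ]
}}

```text
clock: 15.1
tool_pos: [0.4964, 0.2082, 0.0166]
tcp_rot: [2.14, 2.3, 0.0]
contact_force: [-1.1, -0.7, 0.3]
width: 0.004
gripper_force: 0.6
```

{"fn": "jog_arm", "kwargs": {
  "moves": [
    [1,0.001,0,0,0],
    [1,0.002,0,0,0],
    [1,0.002,0,0,0]
  ]
}}

```text
clock: 15.4
tool_pos: [0.4974, 0.2082, 0.0164]
tcp_rot: [-2.139, -2.299, 0.002]
contact_force: [-5.4, -0.7, 2.5]
width: 0.007
gripper_force: 2.5
```

```bash
python3 - <<'E'
from h import *
s=read_state();print(s["tool_pos"],s["contact_force"])
c=capture("scene");cv2.imwrite("pics/s6.png",cv2.resize(c["pixels"][190:310,250:430],None,fx=4.4,fy=4.4,interpolation=cv2.INTER_CUBIC))
E
```

```text
[0.49743952 0.20818538 0.0164195 ] [-5.38410849 -0.65016079  2.48746108]
```

View pics/s6.png

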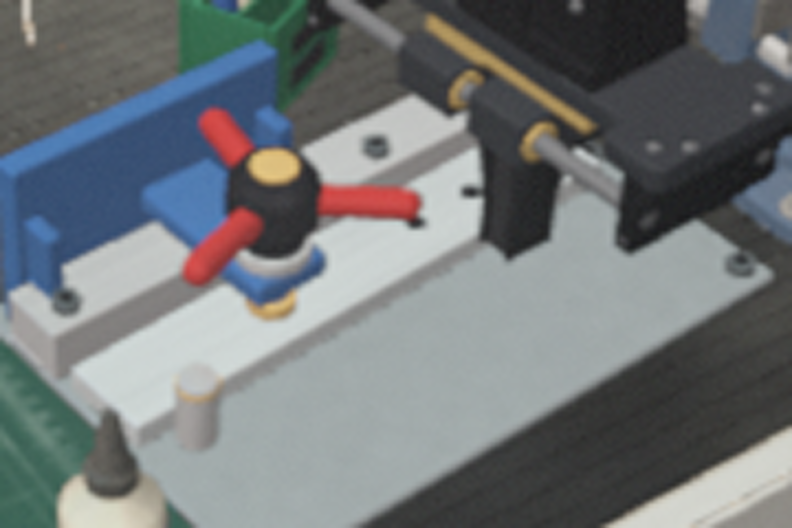

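The strip is now nearly parallel to the rail and the force is rising. I'll press a bit more to seat both ends.

{"fn": "jog_arm", "kwargs": {
  "moves": [
    [1,0.001,0,0,0],
    [1,0.002,0,0,0],
    [1,0.002,0,0,0]
  ]
}}

```text
clock: 15.75
tool_pos: [0.4979, 0.2083, 0.0161]
tcp_rot: [-2.138, -2.298, 0.006]
contact_force: [-9.3, 0.5, 7.1]
width: 0.007
gripper_force: 4.9
```

{"fn": "jog_arm", "kwargs": {
  "moves": [
    [1,0.001,0,0,0],
    [1,0.002,0,0,0],
    [1,0.002,0,0,0]
  ]
}}

```text
clock: 16.05
tool_pos: [0.4985, 0.2086, 0.0159]
tcp_rot: [-2.136, -2.296, 0.008]
contact_force: [-14.6, 1.2, 9.7]
width: 0.003
gripper_force: 7.1
```

{"fn": "jog_arm", "kwargs": {
  "moves": [
    [1,0.001,0,0,0],
    [1,0.001,0,0,0],
    [1,0.001,0,0,0]
  ]
}}

```text
clock: 16.35
tool_pos: [0.4986, 0.2087, 0.0159]
tcp_rot: [-2.135, -2.296, 0.011]
contact_force: [-18.0, 1.5, 13.1]
width: 0.004
gripper_force: 8.7
```

{"fn": "jog_arm", "kwargs": {
  "moves": [
    [1,-0.01,0,0,0],
    [1,-0.03,-0.001,0,0],
    [1,-0.05,-0.001,0.03,0],
    [1,-0.07,-0.03,0.08,0],
    [1,-0.08,-0.08,0.12,0]
  ]
}}

```text
clock: 16.85
tool_pos: [0.4277, 0.1474, 0.1219]
tcp_rot: [2.135, 2.302, 0.004]
contact_force: [1.3, -0.3, 1.2]
width: 0.005
gripper_force: 0.0
```

{"fn": "jog_arm", "kwargs": {
  "moves": [
    [1,0,-0.05,0.04,0],
    [1,0,-0.1,0.04,0],
    [1,0,-0.15,0.04,0],
    [1,0,-0.2,0.04,0]
  ]
}}

```text
clock: 17.25
tool_pos: [0.4289, -0.0441, 0.1617]
tcp_rot: [2.136, 2.297, 0.004]
contact_force: [1.5, 0.1, -0.2]
width: 0.007
gripper_force: 0.0
```

```bash
python3 - <<'E'
from h import *
c=capture("top"); np.savez("top1.npz",**c)
im=c["pixels"][190:310,220:385]; cv2.imwrite("pics/top2.png",cv2.resize(im,None,fx=4.8,fy=4.8,interpolation=cv2.INTER_CUBIC))
E
```

```text
(no output)
```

View pics/top2.png

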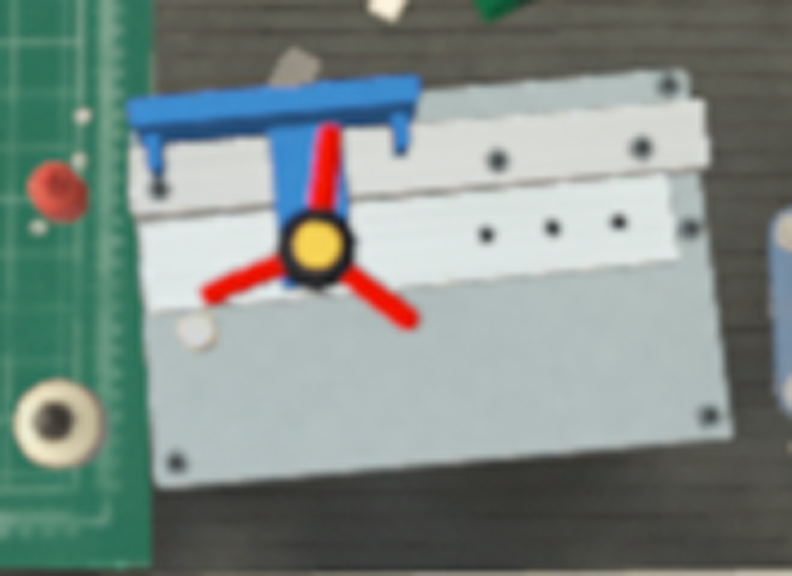

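The strip lies along the rail with its front corners at (152,310) and (678,260). The knob hasn't moved, and the bottles are where they were. One numeric check before handing in.

```bash
python3 - <<'E'
from h import *
c=dict(np.load("top1.npz"));q=np.load("jig.npy");a=q[2]
px=lambda p:((np.array(p,float)+.5)/4.8-.5+[220,190])
for t in((152,310),(678,260)):
    p=ray(c,px(t),.02)[:2]-q[:2];print("centreline x,y mm",1e3*(p[0]*np.cos(a)+p[1]*np.sin(a))+20,1e3*(-p[0]*np.sin(a)+p[1]*np.cos(a)))
E
```

```text
centreline x,y mm -1.7568764355247062 125.56224278329017
centreline x,y mm 0.6549112099575503 -112.43942906644972
```

The pivot end reads -1.8 mm, so I'll check the front edge at sub-pixel level.

```bash
python3 - <<'E'
from h import *
c=dict(np.load("top1.npz"));q=np.load("jig.npy");a=q[2]
g=cv2.cvtColor(c["pixels"],cv2.COLOR_BGR2GRAY).astype(np.float32)
for y in(.122,.118,.085,.08,-.02,-.05,-.08,-.105):
    xs=np.arange(-.032,-.010,.0005)
    P=np.c_[q[0]+xs*np.cos(a)-y*np.sin(a),q[1]+xs*np.sin(a)+y*np.cos(a),0*xs+.02]
    u=proj(c,P).astype(np.float32);v=cv2.remap(g,u[:,0],u[:,1],1).ravel()
    d=np.clip(np.gradient(v),0,None);i=d.argmax();k=slice(max(i-4,0),i+5)
    print(y,"edge x mm",round(1e3*(xs[k]*d[k]).sum()/d[k].sum(),2),v[0],v[-1])
E
```

```text
0.122 edge x mm -22.16 186.05469 227.31836
0.118 edge x mm -21.48 187.44531 227.375
0.085 edge x mm -22.31 186.0 89.603516
0.08 edge x mm -22.12 185.26367 81.5625
-0.02 edge x mm -19.67 184.98633 227.0
-0.05 edge x mm -19.92 186.76367 226.2373
-0.08 edge x mm -18.53 186.625 226.0
-0.105 edge x mm -18.42 185.125 226.9375
```

```bash
python3 - <<'E'
from h import *
c=dict(np.load("top1.npz"));c0=dict(np.load("top0.npz"));q=np.load("jig.npy");a=q[2]
def edge(c,y,x0,x1,z):
    g=cv2.cvtColor(c["pixels"],cv2.COLOR_BGR2GRAY).astype(np.float32)
    xs=np.arange(x0,x1,.0005)
    P=np.c_[q[0]+xs*np.cos(a)-y*np.sin(a),q[1]+xs*np.sin(a)+y*np.cos(a),0*xs+z]
    u=proj(c,P).astype(np.float32);v=cv2.remap(g,u[:,0],u[:,1],1).ravel()
    d=np.abs(np.gradient(v));i=d.argmax();k=slice(max(i-4,0),i+5);return 1e3*(xs[k]*d[k]).sum()/d[k].sum()
Y=[.12,.115,.08,.02,0,-.02,-.04,-.06,-.08,-.1]
for n,cc,x0,x1,z in(("base front",c,-.11,-.09,.008),("rail front (start pic)",c0,.012,.03,.032),("strip front",c,-.028,-.012,.02)):
    e=[edge(cc,y,x0,x1,z) for y in Y];m=[i for i in range(len(Y)) if not(n!="base front" and Y[i] in(.08,.02,0))]
    print(n,np.round(e,1).tolist(),"fit at .12,-.12",np.polyval(np.polyfit(np.array(Y)[m],np.array(e)[m],1),[.12,-.12]).round(2))
E
```

```text
base front [-100.8, -99.8, -100.0, -100.4, -101.0, -99.9, -100.0, -99.7, -99.7, -100.2] fit at .12,-.12 [-100.37  -99.93]
rail front (start pic) [25.6, 26.2, 20.7, 21.2, 21.5, 20.7, 20.6, 21.0, 21.6, 28.5] fit at .12,-.12 [24.86 22.26]
strip front [-21.2, -21.3, -15.5, -21.0, -20.0, -19.7, -19.4, -18.8, -18.5, -18.2] fit at .12,-.12 [-21.34 -18.06]
```

By the edge slope the pivot end may stand 2–3 mm off the rail. I'll press once more, nearer the pivot, and use the contact as a probe.

{"fn": "jog_arm", "kwargs": {
  "moves": [
    [1,0.002,0.05,0,0],
    [1,0.004,0.1,0,0],
    [1,0.006,0.15,0,0],
    [1,0.01,0.2,0,0],
    [1,0.011,0.25,0,0]
  ]
}}

```text
clock: 17.8
tool_pos: [0.4397, 0.2102, 0.1607]
tcp_rot: [2.139, 2.298, 0.005]
contact_force: [1.7, -0.6, -0.4]
width: 0.008
gripper_force: 0.0
```

{"fn": "jog_arm", "kwargs": {
  "moves": [
    [1,0,0.021,-0.04,0],
    [1,0,0.021,-0.08,0],
    [1,0,0.021,-0.12,0],
    [1,0,0.021,-0.145,0],
    [1,0,0.021,-0.145,0]
  ]
}}

```text
clock: 18.3
tool_pos: [0.4356, 0.2282, 0.0114]
tcp_rot: [-2.138, -2.298, 0.009]
contact_force: [-0.1, -0.4, -0.5]
width: 0.009
gripper_force: 0.0
```

{"fn": "jog_arm", "kwargs": {
  "moves": [
    [1,0.015,0.001,0,0],
    [1,0.03,0.002,0,0],
    [1,0.045,0.003,0,0],
    [1,0.049,0.003,0,0],
    [1,0.052,0.004,0,0]
  ]
}}

```text
clock: 18.8
tool_pos: [0.492, 0.2332, 0.0165]
tcp_rot: [2.14, 2.299, 0.003]
contact_force: [-0.6, -1.0, -0.7]
width: 0.008
gripper_force: 0.0
```

{"fn": "jog_arm", "kwargs": {
  "moves": [
    [1,0.002,0,0,0],
    [1,0.004,0,0,0],
    [1,0.004,0,0,0]
  ]
}}

```text
clock: 19.1
tool_pos: [0.4953, 0.2334, 0.016]
tcp_rot: [2.139, 2.3, 0.003]
contact_force: [-0.6, 0.0, 4.6]
width: 0.007
gripper_force: 0.0
```

{"fn": "jog_arm", "kwargs": {
  "moves": [
    [1,0.001,0,0,0],
    [1,0.002,0,0,0],
    [1,0.002,0,0,0]
  ]
}}

```text
clock: 19.4
tool_pos: [0.4962, 0.2334, 0.016]
tcp_rot: [-2.139, -2.3, 0.0]
contact_force: [-5.5, -1.1, 10.8]
width: 0.008
gripper_force: 1.3
```

{"fn": "jog_arm", "kwargs": {
  "moves": [
    [1,0.001,0,0,0],
    [1,0.002,0,0,0],
    [1,0.002,0,0,0]
  ]
}}

```text
clock: 19.7
tool_pos: [0.4972, 0.2336, 0.0161]
tcp_rot: [-2.138, -2.299, 0.002]
contact_force: [-11.9, -1.3, 14.6]
width: 0.005
gripper_force: 2.6
```

{"fn": "jog_arm", "kwargs": {
  "moves": [
    [1,0.001,0,0,0],
    [1,0.002,0,0,0],
    [1,0.002,0,0,0]
  ]
}}

```text
clock: 20.0
tool_pos: [0.4972, 0.2336, 0.0161]
tcp_rot: [-2.136, -2.298, 0.007]
contact_force: [-21.7, -2.6, 22.3]
width: 0.006
gripper_force: 5.5
```

The probe puts the front face at the same jig x as before (-26.9 against -27.3 mm), so the strip is flush. I'll back off and do a last measurement.

{"fn": "jog_arm", "kwargs": {
  "moves": [
    [1,-0.01,0,0,0],
    [1,-0.03,-0.001,0,0],
    [1,-0.05,-0.001,0.02,0],
    [1,-0.07,-0.03,0.06,0],
    [1,-0.08,-0.08,0.1,0]
  ]
}}

```text
clock: 20.5
tool_pos: [0.421, 0.1669, 0.1039]
tcp_rot: [-2.135, -2.302, 0.003]
contact_force: [2.1, -1.0, 0.7]
width: 0.005
gripper_force: 0.0
```

{"fn": "jog_arm", "kwargs": {
  "moves": [
    [1,0,-0.05,0.05,0],
    [1,0,-0.1,0.05,0],
    [1,0,-0.15,0.05,0],
    [1,0,-0.2,0.05,0],
    [1,0,-0.2,0.05,0]
  ]
}}

```text
clock: 21.0
tool_pos: [0.423, -0.0371, 0.154]
tcp_rot: [2.143, 2.295, -0.001]
contact_force: [0.9, 0.3, 0.2]
width: 0.005
gripper_force: 0.0
```

```bash
python3 - <<'E'
from h import *
c=capture("top");q=np.load("jig.npy");a=q[2]
g=cv2.cvtColor(c["pixels"],cv2.COLOR_BGR2GRAY).astype(np.float32)
g0=cv2.cvtColor(np.load("top1.npz")["pixels"],cv2.COLOR_BGR2GRAY).astype(np.float32)
# subpixel 50% crossing of the strip's front edge, with this and the previous picture; base front as reference
def cross(g,y,x0,x1,z):
    xs=np.arange(x0,x1,.00025);P=np.c_[q[0]+xs*np.cos(a)-y*np.sin(a),q[1]+xs*np.sin(a)+y*np.cos(a),0*xs+z]
    u=proj(c,P).astype(np.float32);v=cv2.remap(g,u[:,0],u[:,1],1).ravel();m=(185+227)/2
    return 1e3*xs[np.argmax(v>m)]
Y=np.array([.124,.122,.12,.118,-.02,-.03,-.04,-.05,-.06,-.07,-.08,-.09,-.1])
for n,G in(("before",g0),("now",g)):
    e=np.array([cross(G,y,-.028,-.012,.02) for y in Y]);print(n,e.tolist(),np.polyval(np.polyfit(Y,e,1),[.12,-.12]).round(2))
b=np.array([c["pixels"].astype(int)]);
s=read_state();print(s["clock"],s["tool_pos"])
h=np.array([.51018,.31532,.076]);p=c["pixels"].astype(int);m=((p[...,2]>120)&(p[...,2]>2.2*p[...,1])&(p[...,2]>2.2*p[...,0])).astype(np.float32)
sc=[]
for A in range(120):
    Q=proj(c,[h+[r*np.cos(t),r*np.sin(t),0] for t in np.radians(A+np.array([0,120,240])) for r in np.linspace(.024,.052,15)]).astype(np.float32)
    sc.append(cv2.remap(cv2.GaussianBlur(m,(0,0),1.),Q[:,0],Q[:,1],1).mean())
print("knob yaw",int(np.argmax(sc)))
E
```

```text
before [-21.999999999999996, -21.749999999999996, -21.499999999999996, -21.249999999999993, -19.249999999999993, -19.499999999999993, -18.999999999999993, -19.499999999999993, -18.749999999999993, -19.249999999999993, -18.249999999999993, -18.749999999999993, -17.999999999999993] [-21.61 -18.02]
now [-18.499999999999993, -18.499999999999993, -18.499999999999993, -18.749999999999993, -18.499999999999993, -17.999999999999993, -18.999999999999993, -17.999999999999993, -18.249999999999993, -18.499999999999993, -18.249999999999993, -18.999999999999993, -18.249999999999993] [-18.54 -18.39]
21.05 [ 0.42312539 -0.03749656  0.15386111]
knob yaw 112
```

The second press moved the pivot end about 3 mm. The strip is now parallel and flush (-18.5 and -18.4 mm at its ends), and the knob is still at its stop.

```bash
python3 -c "
from station import *
print(close_job())"
```

```text
the job is handed in; nothing more can be done
None
```

The job is handed in at about 21 s: the knob is at its clockwise stop (3.8 rad, confirmed by a 12 N nudge), the strip measures flush along the rail at both ends, and nothing touched the bottles or the green box.

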